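# Pin the link and set the cap nut a quarter turn free

### The arm

A 6-joint arm with a two-finger parallel gripper is mounted at the origin on a cart in front of the work surface, level with it; the furniture and walls round the work are solid. World frame = base frame: x ahead of the robot, y to its left, z up, the work surface at z = 0. Lengths are in m, angles in rad, forces in N, time in s.
With the tool pointing down it reaches from about 0.25 to 0.725 m from the base axis. Payload 9.7 kg.
Tool frame: the origin (TCP) lies at the very end of the fingers, on their centre line; the grasp point (between the pads) lies 19 mm behind it (r.grip_point_offset is the distance from the TCP to the grasp point, in m); z points along the fingers, x is the direction in which the jaws open and shut, and the axes are right-handed (so a half turn about z gives the same grasp; the last joint's range is limited). The gripper opens to 85 mm and grips with 20 to 120 N. Pads are 22 mm wide; open, the fingers measure 114 mm over their backs; the gripper's body (76 mm by 85 mm) begins 54 mm behind the grasp point. The pads swing forward as they close: fully open they stand 13 mm farther back than shut.
Start: joints at [1.11, 0.087, 0.176, 1.66, 0, 1.571], TCP at [0.245, 0.493, 0.231] pointing down, gripper open.
Joint ranges: [-3.13, 3.13], [-0.85, 1.81], [-1.15, 1.24], [-2.2, 2.28], [-1.44, 1.52], [-3.14, 3.14]. Speed limits (rad/s): [2.22, 2.22, 2.57, 3.14, 3.14, 3.14].

### API

Orientations are given as a unit quaternion [x, y, z, w].
In Python, from cell import sensors, imaging, r gives the robot as it stands. The module is installed in compiled form; this text tells all that it offers.
- The arm moves only by the tool play_rows, never from a script. Its argument "plan" is a list of rows, each an object with "travel": the shift along the tool's x, y, z in mm, a list of three; "rotation": the turn, a rotation vector about the tool's x, y, z in units of 8 degrees (1.0 is 8 degrees), a list of three. In form: [{"travel": [tx, ty, tz], "rotation": [rx, ry, rz]}, ...]. A call has 1 to 20 rows; each row is the pose to reach, as a shift and turn from the pose commanded when the call began, along the tool's axes at that moment; what a row does not reach only later rows make up. A row lasts 1/10 s, in which the tool goes at most 50 mm and 8.59 degrees, less where a joint would pass 70% of its speed; a pose out of reach is approached as far as the arm can. A call with a gripper value outside its range is refused whole. "grip" is the gripper's target within -1 to 1 (fully open at 1, half-way at 0, shut at -1), set as the call begins (left out, the last holds). The fingers move at their own pace and stop on an object; "newtons" is the grip in N (left out, the last holds). Time passes only in rows, so rows that repeat a pose let the fingers close. It gives the time, the measured TCP pose, the force and the opening at its end, in the units of the state.
- sensors.get_obs(): the state, without advancing time (a new reading comes with each control period).
- imaging.grab_frame(name): name is "scene" or "side" or "wrist"; returns a dict with "frame" (400x640x3 uint8, red, green, blue), "intrinsics" (3x3 intrinsics, pixels), "extrinsics" (4x4, takes a point from world to camera coordinates). Camera axes: x right, y down, z forward; pixel columns grow to the right and rows downward; lengths in m; the calibration is good to about 2 mm. A picture is of the moment at which its call begins. There is no depth.
- r.job_done(): hands the job in, once; it reports no verdict.
The state is a dict: "time": time; "joint_pos": joint angles; "joint_velocities": joint speeds; "effort": joint torques, N m; "position": TCP position; "orientation": TCP orientation; "ft_force": force on the tool from outside, world axes, zero at the start; "ft_torque": the same for the moment, N m; "opening": finger opening in m.
Only numpy, scipy, OpenCV 4.12 (cv2) and the standard library are available. Lean on these libraries where they do the work, as an engineer would, in place of code of your own. Each camera call takes 0.05 s, during which the arm holds its last target.

### The job

Join the link to the stand: first take the red-gripped pin out of the wooden block and push it down through the fork and the link's lug until its flange sits flat on the fork. Then screw the brass knurled cap nut at the other end of the link clockwise until it bottoms out, back it off a quarter turn so that the link can swing, and finish with the gripper still holding the nut. Leave the pin home and the other things on the bench where they lie.

Things in the scene. Friction and masses are not known exactly. Their poses are not given: they have to be found in the camera images.
- stand: Grey steel stand bolted to the bench, base plate 70 (its x) x 240 (its y) x 10 mm; origin at the centre of its underside, z up. An aluminium link bar, 10 mm thick with its top at z = 44 mm, runs along y between a dark steel fork at the -y end and an upright threaded stud at the +y end; the bar's lug already sits in the fork with the holes lined up. The fork is 40 mm wide in x, 58 mm long in y, its top at z = 53 mm.
- fork_hole (a point): Mouth of the fork's upright hole, in the top face of the fork (0, -70, 53 mm from the stand's origin). The hole is 14 mm wide with a 2 mm chamfer and goes down through upper ear, lug and lower ear to z = 25 mm; the base plate's top is at z = 10 mm.
- pin: Headed steel pin, 76 mm long, 0.08 to 0.17 kg, standing upright in the wooden block at the start. Origin at the centre of its lower tip, z along the pin to the head. From the tip: shank 12 mm thick, 40 mm long with a 4 mm tapered tip; flange 22 mm wide, 6 mm thick; then the red ribbed round grip, 16 mm wide and 30 mm tall (46 to 76 mm above the tip).
- pin_flange (a point): Centre of the underside of the pin's flange, 40 mm above the tip; it lies on the fork's top face when the pin is home.
- pin_block: Pale wooden block 56 x 56 x 45 mm, fixed to the bench, with a 16 mm upright hole through its middle in which the pin stands, flange on the block. Origin at the centre of its underside.
- cap_nut (a joint): Turn of the brass knurled cap nut on the stud, rad: 0 = bottomed out on the washer (hard stop); it grows as the nut is unscrewed, anticlockwise seen from above (right-hand thread: clockwise tightens), up to a stop at 3.6; a quarter turn is 1.57. It starts between 2.2 and 3.2, already started on the thread. The thread lifts the nut 12 mm a turn (1.9 mm a rad). Turning takes about 0.05 N m and the nut stays where it is left.
- nut_top (a point): Centre of the top of the cap nut, which is 36 mm wide and 30 mm tall, axis upright; moves with the nut. A white paint mark runs along the point's x axis from the centre to the rim and down the side. Bottomed out it lies 76 mm above the stand's underside; free room below the nut's lower edge: washer 2 mm thick and 42 mm wide, then the link's eye, 48 mm wide.
- stud_seat (a point): Centre of the washer's top on the stud's axis, where the nut bottoms out (0, +70, 46 mm from the stand's origin).
- bulb_box: Bystander, not to be disturbed: small carton of bulbs, 56x90x46 mm lying on the bench; origin under its centre.
- spanner_13: Bystander, not to be disturbed: spanner, 28x189x6 mm lying on the bench; origin under its centre.
- electrical_tape: Bystander, not to be disturbed: roll of black tape, 64x74x19 mm lying on the bench; origin under its centre.
- marker: Bystander, not to be disturbed: marker pen, 17x135x16 mm lying on the bench; origin under its centre.

How it is judged:
By the outcome, as a careful person would: the job done as asked, in the order asked, and still so for the second after the job is handed in, while the arm keeps its last pose, push and grip.
It also fails if it takes over 64 s, if anything falls off the work surface, if the arm or the gripper's body presses on something with over 40 N, if the wrist force passes 120 N, or if a joint passes its speed limit or range.

## Working session

There is one attempt and no reset: what is moved stays moved. The work goes in short steps, Python scripts to look and compute and a tool call to move; the robot and the scene stay as the last step left them, time stands still between calls to the robot, and variables do not carry over. Pictures are saved under pics/ and viewed, and the job is handed in when it is done.

Besides the shell and the picture viewer there is one more tool, called after ">>>" by a JSON object that holds its "api" and its "payload". play_rows: Moves the arm, as the interface text tells. Its arguments: {"type":"object","properties":{"plan":{"type":"array","items":{"type":"object","properties":{"travel":{"type":"array","items":{"type":"number"}},"rotation":{"type":"array","items":{"type":"number"}}}}},"grip":{"type":"number"},"newtons":{"type":"number"}},"required":["plan"]}

```bash
mkdir -p pics; cat > h.py <<'E'
import numpy as np, cv2
from cell import sensors, imaging, r
def grab(n,f):
    d=imaging.grab_frame(n); cv2.imwrite('pics/'+f,cv2.cvtColor(d['frame'],cv2.COLOR_RGB2BGR)); np.savez('pics/'+f+'.npz',**d); return d
def ray(d,uv):
    K=np.array(d['intrinsics']);T=np.array(d['extrinsics']);R=T[:3,:3]
    c=-R.T@T[:3,3]; v=R.T@np.linalg.solve(K,[uv[0],uv[1],1.]); return c,v/np.linalg.norm(v)
def plane(d,uv,z):
    c,v=ray(d,uv); return c+v*(z-c[2])/v[2]
def tri(rs):
    A=np.zeros((3,3));b=np.zeros(3)
    for c,v in rs:
        P=np.eye(3)-np.outer(v,v);A+=P;b+=P@c
    return np.linalg.solve(A,b)
def proj(d,p):
    T=np.array(d['extrinsics']);q=np.array(d['intrinsics'])@(T[:3,:3]@p+T[:3,3]);return q[:2]/q[2]
E
python3 - <<'E'
from h import *
for n in ['scene','side','wrist']:
    d=grab(n,n+'0.png'); print(n,ray(d,(320,200)))
o=sensors.get_obs();print(o)
E
```

```text
scene (array([ 0.09973256, -0.59764522,  0.70534897]), array([ 0.52657858,  0.41249187, -0.74334746]))
side (array([0.29921337, 0.2580489 , 0.84525898]), array([ 0.24758255, -0.56331081, -0.78827902]))
wrist (array([0.18128779, 0.52533688, 0.37328815]), array([ 0.27191562, -0.14212267, -0.95176838]))
{'time': 0.15, 'joint_pos': array([1.11001962e+00, 8.73388653e-02, 1.75344187e-01, 1.65979389e+00,
       4.36466620e-06, 1.57079564e+00]), 'joint_velocities': array([ 0.00043516, -0.00057826,  0.00182544,  0.00051155, -0.00132019,
        0.00018876]), 'effort': array([ 1.20417586e-03, -5.20762253e+01,  4.65043688e+01,  1.39439761e-02,
        8.36458958e-05, -2.31217064e-05]), 'position': array([0.24448095, 0.49249437, 0.23075749]), 'orientation': array([ 8.49894987e-01,  5.26951861e-01, -4.22801226e-04,  2.59577036e-04]), 'ft_force': array([ 0.19112759,  0.0456808 , -0.19444057]), 'ft_torque': array([-0.00367359, -0.00676323, -0.0338878 ]), 'opening': 0.0853135469912351}
```

View pics/scene0.png

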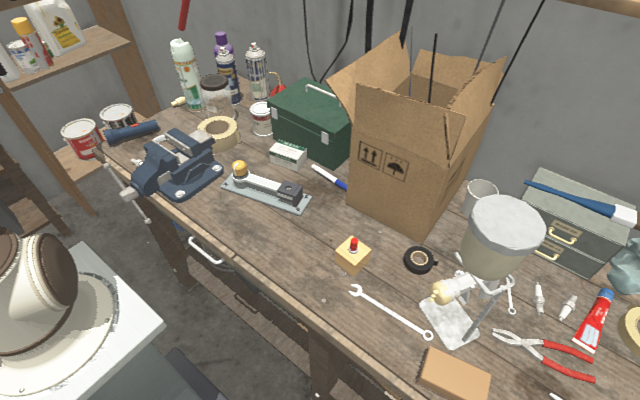

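View pics/side0.png

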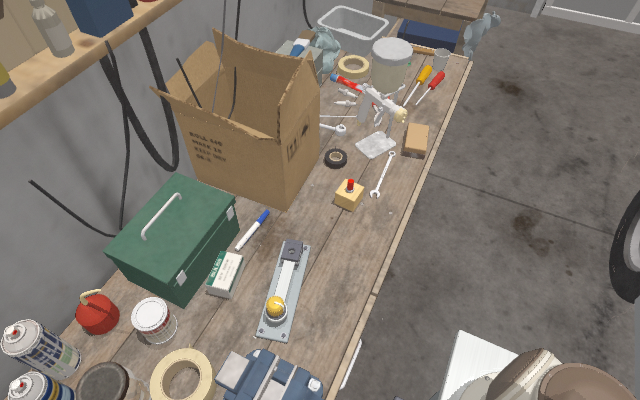

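View pics/wrist0.png

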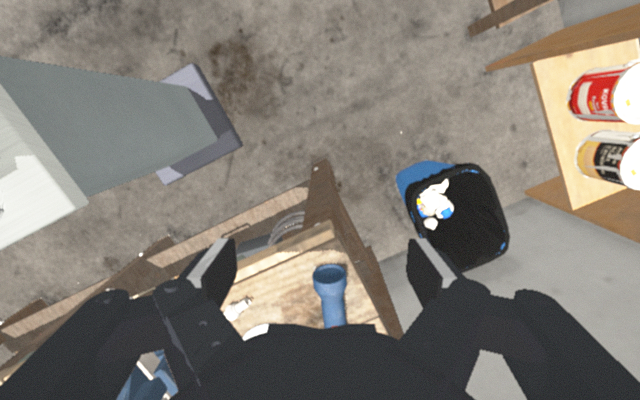

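Scene view: the red pin is near (353,243) on the block. The nut is near (240,168) and the fork near (290,190). I'll zoom in to measure.

```bash
python3 - <<'E'
import cv2,numpy as np
a=cv2.imread('pics/scene0.png');b=cv2.imread('pics/side0.png')
def c(i,x,y,w,h,s,f): cv2.imwrite('pics/'+f,cv2.resize(i[y:y+h,x:x+w],None,fx=s,fy=s,interpolation=cv2.INTER_CUBIC))
c(a,215,150,100,70,8,'c1.png');c(b,250,230,70,110,5,'c2.png')
p=np.hstack([cv2.resize(a[225:285,325:385],None,fx=6,fy=6),cv2.resize(b[165:225,320:380],None,fx=6,fy=6)]);cv2.imwrite('pics/c3.png',p)
E
```

```text
(no output)
```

View pics/c1.png

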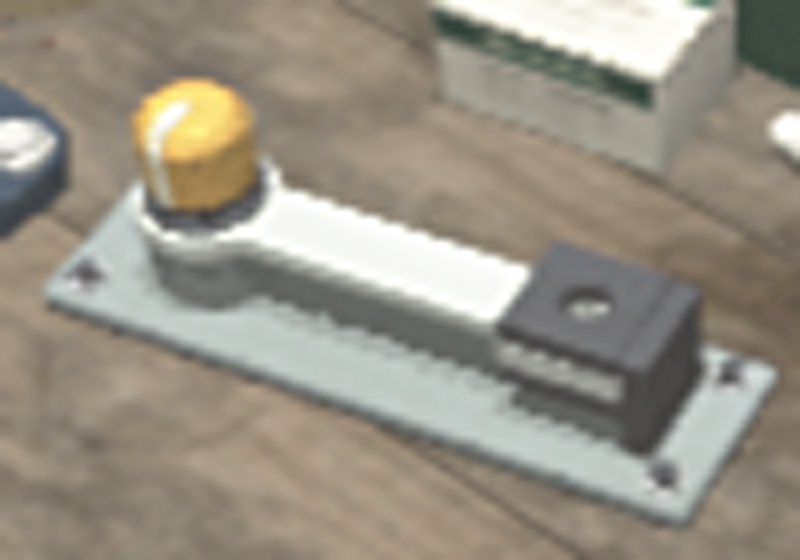

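View pics/c2.png

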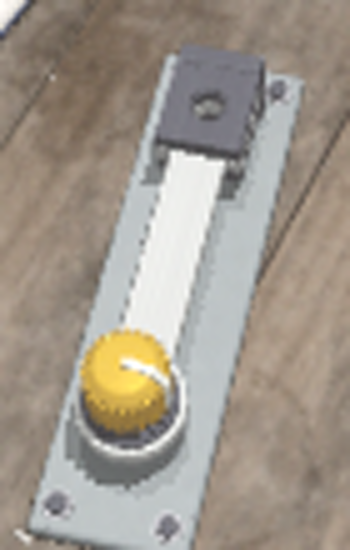

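View pics/c3.png

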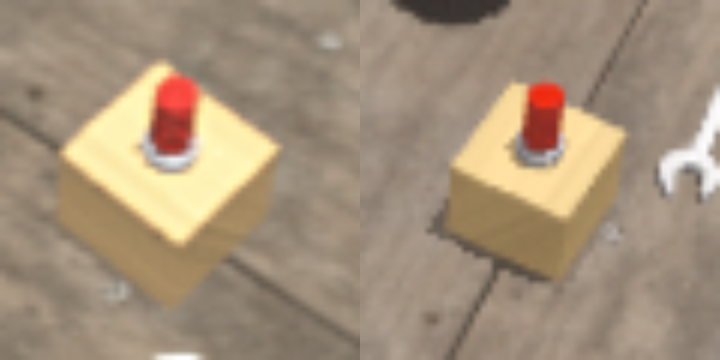

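```bash
python3 - <<'E'
from h import *
S=dict(np.load('pics/scene0.png.npz'));D=dict(np.load('pics/side0.png.npz'))
def px(x,y,s,ox,oy): return ((x+.5)/s-.5+ox,(y+.5)/s-.5+oy)
c1=lambda x,y:px(x,y,8,215,150)
c2=lambda x,y:px(x,y,5,250,230)
def both(n,a,b,z):
    pa,pb=plane(S,a,z),plane(D,b,z);print(n,pa.round(4),pb.round(4),'tri',tri([ray(S,a),ray(D,b)]).round(4))
    return (pa+pb)/2
h=both('hole',c1(586,303),c2(208,105),.053)
n=both('nut',c1(195,112),c2(125,366),.080)
p=both('pintop',px(178,88,6,325,225),px(187,95,6,320,165),.121-.0)
both('pinflange',px(171,150,6,325,225),px(180,152,6,320,165),.048)
print('block corners')
for q in [(163,62),(60,153),(182,245),(281,148)]: print(plane(S,px(*q,6,325,225),.045).round(4))
for q in [(515,82),(626,132),(565,218),(452,165)]: print(plane(D,px(q[0]-360,q[1],6,320,165),.045).round(4))
print('plate')
for q in [(45,297),(688,515),(776,372)]: print(plane(S,c1(*q),.010).round(4))
for q in [(30,537),(190,548),(302,82)]: print(plane(D,c2(*q),.010).round(4))
for e in [c1(185,105),c1(152,140)]: print(plane(S,e,.08).round(4))
for e in [c2(125,366),c2(168,383)]: print('mark',plane(D,e,.08).round(4))
d=n-h;print(np.hypot(*d[:2]),np.degrees(np.arctan2(d[1],d[0])))
E
```

```text
hole [ 0.5452 -0.1468  0.053 ] [ 0.545  -0.1464  0.053 ] tri [ 0.5452 -0.1466  0.0528]
nut [ 0.5127 -0.0119  0.08  ] [ 0.5103 -0.0099  0.08  ] tri [ 0.512  -0.0109  0.0789]
pintop [ 0.4739 -0.3905  0.121 ] [ 0.4859 -0.3452  0.121 ] tri [ 0.4966 -0.3771  0.0835]
pinflange [ 0.4965 -0.3783  0.048 ] [ 0.4951 -0.3748  0.048 ] tri [ 0.4967 -0.3773  0.0457]
block corners
[ 0.5289 -0.3524  0.045 ]
[ 0.4723 -0.3465  0.045 ]
[ 0.4679 -0.403   0.045 ]
[ 0.5237 -0.4081  0.045 ]
[ 0.521  -0.4094  0.045 ]
[ 0.4666 -0.4039  0.045 ]
[ 0.4725 -0.3485  0.045 ]
[ 0.527 -0.354  0.045]
plate
[0.4651 0.0257 0.01  ]
[ 0.5258 -0.2027  0.01  ]
[ 0.5895 -0.1861  0.01  ]
[0.5286 0.0491 0.01  ]
[0.4663 0.0238 0.01  ]
[ 0.5233 -0.1998  0.01  ]
[ 0.513  -0.0069  0.08  ]
[ 0.4953 -0.0109  0.08  ]
mark [ 0.5103 -0.0099  0.08  ]
mark [ 0.4912 -0.0112  0.08  ]
0.1397885843624114 103.90183101880879
```

```bash
python3 - <<'E'
from h import *
S=dict(np.load('pics/scene0.png.npz'));D=dict(np.load('pics/side0.png.npz'))
print('box bottom corners',plane(S,(349,205),0),plane(S,(415,233),0),plane(D,(272,205),0),plane(D,(193,172),0))
print('toolbox',plane(S,(270,128),0),plane(D,(185,300),0),plane(D,(236,240),0))
print('vise base', plane(S,(222,175),0),plane(D,(232,350),.1),plane(D,(325,380),.1), plane(S,(213,142),.1),plane(S,(185,125),.1))
print('bulb',plane(S,(269,160),0),plane(S,(300,170),0),'marker',plane(S,(347,190),0),plane(S,(312,167),0),'spanner',plane(S,(352,290),0),plane(S,(430,335),0),'tape',plane(S,(420,268),0))
E
```

```text
box bottom corners [ 0.63215465 -0.27557124  0.        ] [ 6.57466013e-01 -4.52130721e-01  1.11022302e-16] [ 0.67212897 -0.27504522  0.        ] [ 9.31524109e-01 -2.79722772e-01 -1.11022302e-16]
toolbox [0.74271751 0.10915175 0.        ] [0.71651789 0.0444659  0.        ] [ 0.69908132 -0.14034525  0.        ]
vise base [0.50377022 0.06525669 0.        ] [0.53044877 0.11112846 0.1       ] [0.35607127 0.08329241 0.1       ] [0.51518231 0.08411021 0.1       ] [0.51610547 0.20149329 0.1       ]
bulb [0.63016448 0.00612885 0.        ] [ 0.65379229 -0.0915842   0.        ] marker [ 0.67251883 -0.24062853  0.        ] [ 0.68443557 -0.11028643  0.        ] spanner [ 0.43920329 -0.41915666  0.        ] [ 0.45428205 -0.59370504  0.        ] tape [ 5.77534227e-01 -5.07426057e-01  1.11022302e-16]
```

```bash
python3 - <<'E'
import cv2,numpy as np
a=cv2.imread('pics/scene0.png');b=cv2.imread('pics/side0.png')
p=np.hstack([cv2.resize(a[110:230,110:230],(400,400)),cv2.resize(b[280:400,210:330],(400,400))]);cv2.imwrite('pics/c4.png',p)
E
```

```text
(no output)
```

View pics/c4.png

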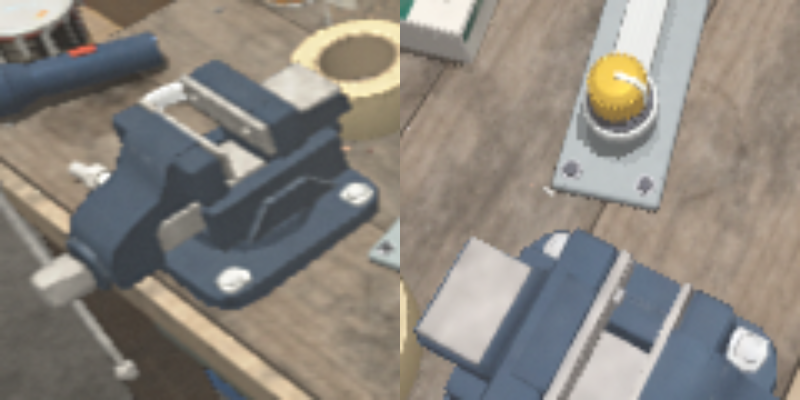

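>>> {"api": "play_rows", "payload": {"plan": [{"travel": [-667, 613, 0], "rotation": [0, 0, -10]}, {"travel": [-667, 613, 0], "rotation": [0, 0, -10]}, {"travel": [-667, 613, 0], "rotation": [0, 0, -10]}, {"travel": [-667, 613, 0], "rotation": [0, 0, -10]}, {"travel": [-667, 613, 0], "rotation": [0, 0, -10]}, {"travel": [-667, 613, 0], "rotation": [0, 0, -10]}, {"travel": [-667, 613, 0], "rotation": [0, 0, -10]}, {"travel": [-667, 613, 0], "rotation": [0, 0, -10]}, {"travel": [-667, 613, 0], "rotation": [0, 0, -10]}, {"travel": [-667, 613, 0], "rotation": [0, 0, -10]}, {"travel": [-667, 613, 0], "rotation": [0, 0, -10]}, {"travel": [-667, 613, 0], "rotation": [0, 0, -10]}, {"travel": [-667, 613, 0], "rotation": [0, 0, -10]}, {"travel": [-667, 613, 0], "rotation": [0, 0, -10]}, {"travel": [-667, 613, 60], "rotation": [0, 0, -10]}, {"travel": [-667, 613, 100], "rotation": [0, 0, -10]}, {"travel": [-667, 613, 100], "rotation": [0, 0, -10]}, {"travel": [-667, 613, 100], "rotation": [0, 0, -10]}, {"travel": [-667, 613, 100], "rotation": [0, 0, -10]}, {"travel": [-667, 613, 100], "rotation": [0, 0, -10]}], "grip": 1, "newtons": 60}}

```text
time: 2.15
position: [0.4969, -0.3795, 0.1297]
orientation: [0.313, 0.95, 0.0, -0.0]
ft_force: [0.2, 0.0, 0.4]
opening: 0.0853
```

```bash
cat >> h.py <<'E'
from scipy.spatial.transform import Rotation as Ro
def delta(p):
    o=sensors.get_obs();R=Ro.from_quat(o['orientation']).as_matrix()
    print('t',o['time'],'pos',o['position'].round(4),'q',o['joint_pos'].round(3),'f',o['ft_force'].round(1),'m',o['ft_torque'].round(3),'op',o['opening'])
    print('tilt',np.degrees(np.arccos(-R[2,2])),'yaw',np.degrees(np.arctan2(R[1,0],R[0,0])))
    print('tool mm',(R.T@(np.array(p)-o['position'])*1000).round(1))
E
python3 - <<'E'
from h import *
d=grab('wrist','w1.png'); delta([.4967,-.3772,.054]); print(proj(d,np.array([.4967,-.3772,.081])),proj(d,np.array([.4967,-.3772,.051])))
E
```

```text
t 2.2 pos [ 0.4969 -0.3835  0.1249] q [-6.570e-01  2.640e-01  1.720e-01  1.483e+00 -1.000e-03 -1.589e+00] f [-5.3  2.1 -4.4] m [0.107 0.349 0.037] op 0.0854625424110791
tilt 0.24774660044999866 yaw 143.44192137638544
tool mm [ 3.6  5.  70.9]
[321.86110787 212.86538212] [321.75364397 199.90642621]
```

View pics/w1.png

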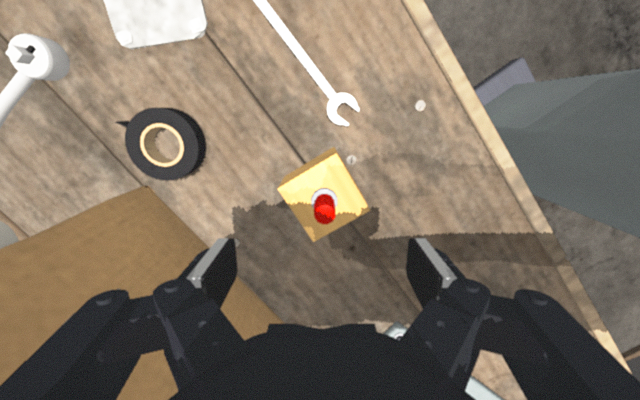

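>>> {"api": "play_rows", "payload": {"plan": [{"travel": [0, 0, 0], "rotation": [0, 0, 0]}, {"travel": [0, 0, 20], "rotation": [0, 0, 0]}, {"travel": [0, 0, 30], "rotation": [0, 0, 0]}]}}

```text
time: 2.5
position: [0.4968, -0.3765, 0.1006]
orientation: [0.312, 0.95, 0.0, -0.0]
ft_force: [-0.3, 0.7, -0.1]
opening: 0.0852
```

```bash
python3 - <<'E'
from h import *
d=grab('wrist','w2.png'); delta([.4967,-.3772,.054])
i=d['frame'].astype(int); m=((i[...,0]>190)&(i[...,1]<60)&(i[...,2]<60)); m[:150]=0;m[300:]=0
ys,xs=np.where(m);print(xs.min(),xs.max(),ys.min(),ys.max(),len(xs))
print(proj(d,np.array([.4967,-.3772,.081])))
print(proj(d,np.array([.4967+.008,-.3772,.081])),proj(d,np.array([.4967,-.3692,.081])))
E
```

```text
t 2.55 pos [ 0.4963 -0.3761  0.0991] q [-0.649  0.253  0.11   1.43   0.    -1.585] f [-0.1 -0.1 -2.1] m [-0.001 -0.01   0.004] op 0.08503419021984332
tilt 0.1528182732605396 yaw 143.63363541573057
tool mm [-1.1 -0.7 45.1]
316 333 204 224 119
[318.89810762 226.01117392]
[308.40280872 233.19538996] [326.6435345  235.73341743]
```

View pics/w2.png

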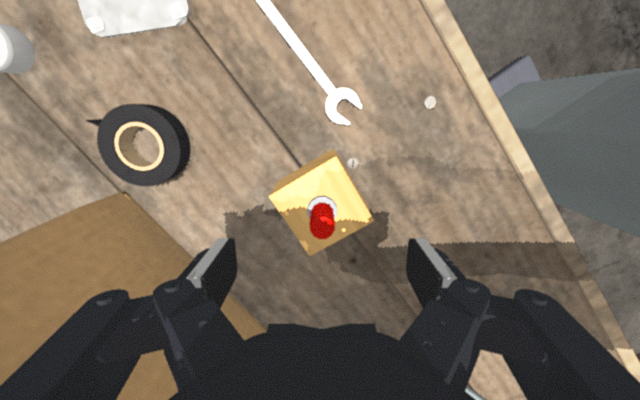

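>>> {"api": "play_rows", "payload": {"plan": [{"travel": [0, 0, 25], "rotation": [0, 0, 0]}, {"travel": [0, 0, 46], "rotation": [0, 0, 0]}, {"travel": [0, 0, 46], "rotation": [0, 0, 0]}, {"travel": [0, 0, 46], "rotation": [0, 0, 0]}]}}

```text
time: 2.95
position: [0.4971, -0.3769, 0.0564]
orientation: [0.312, 0.95, -0.0, 0.0]
ft_force: [0.4, 0.0, 1.8]
opening: 0.0852
```

>>> {"api": "play_rows", "payload": {"plan": [{"travel": [0, 0, 0], "rotation": [0, 0, 0]}, {"travel": [0, 0, 0], "rotation": [0, 0, 0]}, {"travel": [0, 0, 0], "rotation": [0, 0, 0]}, {"travel": [0, 0, 0], "rotation": [0, 0, 0]}, {"travel": [0, 0, 0], "rotation": [0, 0, 0]}, {"travel": [0, 0, 0], "rotation": [0, 0, 0]}, {"travel": [0, 0, 0], "rotation": [0, 0, 0]}, {"travel": [0, 0, 0], "rotation": [0, 0, 0]}], "grip": -1, "newtons": 80}}

```text
time: 3.75
position: [0.4972, -0.3775, 0.0557]
orientation: [0.312, 0.95, -0.0, 0.0]
ft_force: [-0.8, 0.1, 5.8]
opening: 0.0134
```

```bash
python3 - <<'E'
from h import *
d=grab('side','s3.png'); cv2.imwrite('pics/s3c.png',cv2.resize(cv2.imread('pics/s3.png')[130:230,290:400],None,fx=6,fy=6)); delta([.4967,-.3772,.054])
E
```

```text
t 3.8 pos [ 0.4972 -0.3775  0.0557] q [-0.649  0.265  0.041  1.345 -0.    -1.585] f [-0.1 -0.2  5.8] m [0.04  0.12  0.033] op 0.013324798783433033
tilt 0.03404217142608187 yaw 143.59551432714605
tool mm [ 0.6 -0.   1.7]
```

View pics/s3c.png

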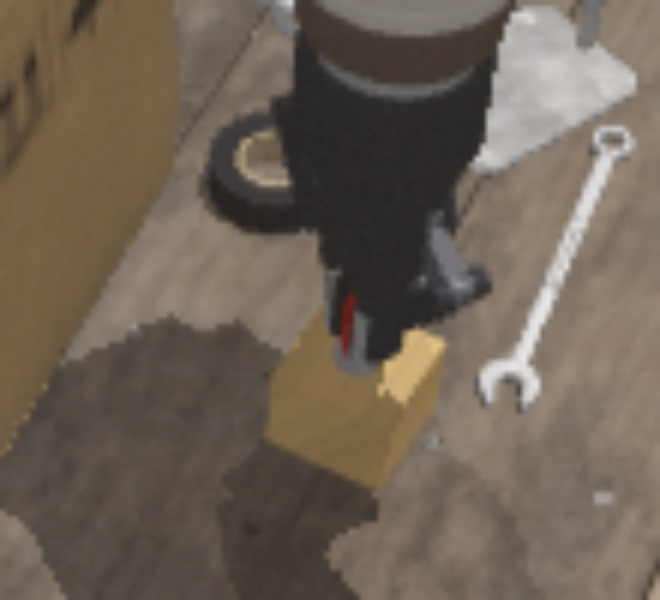

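>>> {"api": "play_rows", "payload": {"plan": [{"travel": [0, 0, -3], "rotation": [0, 0, 0]}, {"travel": [0, 0, -15], "rotation": [0, 0, 0]}, {"travel": [0, 0, -35], "rotation": [0, 0, 0]}, {"travel": [0, 0, -60], "rotation": [0, 0, 0]}, {"travel": [0, 0, -80], "rotation": [0, 0, 0]}, {"travel": [0, 0, -80], "rotation": [0, 0, 0]}, {"travel": [0, 0, -80], "rotation": [0, 0, 0]}]}}

```text
time: 4.5
position: [0.4972, -0.3775, 0.1354]
orientation: [0.312, 0.95, -0.0, 0.0]
ft_force: [0.5, -0.5, -1.7]
opening: 0.0137
```

```bash
python3 - <<'E'
from h import *
a=grab('side','s4.png');b=grab('scene','sc4.png'); cv2.imwrite('pics/s4c.png',np.hstack([cv2.resize(cv2.imread('pics/s4.png')[120:220,300:400],None,fx=4,fy=4),cv2.resize(cv2.imread('pics/sc4.png')[180:280,300:400],None,fx=4,fy=4)])); delta([.545,-.1466,.135])
E
```

```text
t 4.6 pos [ 0.4966 -0.3771  0.134 ] q [-0.649  0.251  0.174  1.496  0.    -1.585] f [ 0.7 -0.4 -1.4] m [-0.01  -0.003  0.019] op 0.013285903896320781
tilt 0.10360917123006765 yaw 143.59619824733494
tool mm [ 97.8 214.2  -0.8]
```

View pics/s4c.png

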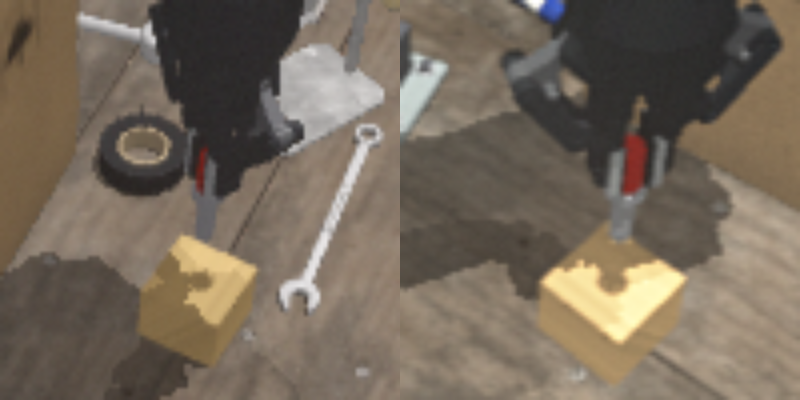

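```bash
python3 - <<'E'
from h import *
S=dict(np.load('pics/sc4.png.npz'));D=dict(np.load('pics/s4.png.npz'))
print(tri([ray(S,(355.2,239.5)),ray(D,(350.6,178.5))]))
for z in (.085,.125):print(proj(S,np.array([.4967,-.3772,z])),proj(D,np.array([.4967,-.3772,z])))
cv2.imwrite('pics/s5c.png',np.hstack([cv2.resize(cv2.imread('pics/s4.png')[150:190,335:375],None,fx=10,fy=10,interpolation=0),cv2.resize(cv2.imread('pics/sc4.png')[205:245,335:375],None,fx=10,fy=10,interpolation=0)]))
E
```

```text
[ 0.49741113 -0.3800365   0.08584186]
[353.95474384 239.17807424] [350.47604795 179.66763417]
[355.3701641  227.43503179] [351.77303663 168.87671581]
```

View pics/s5c.png

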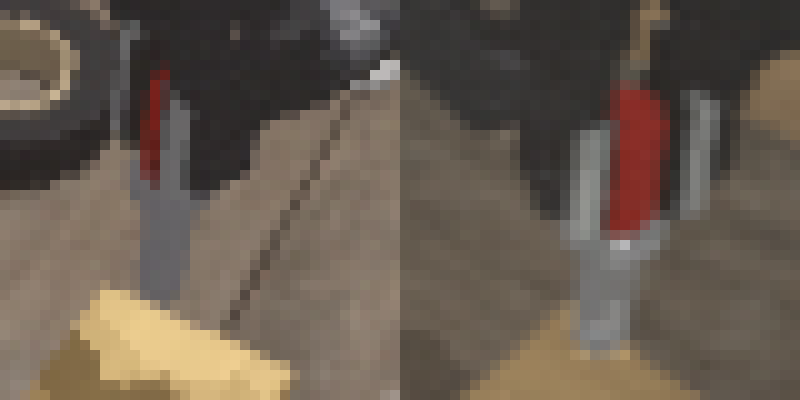

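>>> {"api": "play_rows", "payload": {"plan": [{"travel": [20, 43, 0], "rotation": [0, 0, 0]}, {"travel": [40, 86, 0], "rotation": [0, 0, 0]}, {"travel": [60, 129, 0], "rotation": [0, 0, 0]}, {"travel": [80, 172, 0], "rotation": [0, 0, 0]}, {"travel": [94, 204, 8], "rotation": [0, 0, 0]}, {"travel": [99, 215, 15], "rotation": [0, 0, 0]}, {"travel": [99, 215, 18], "rotation": [0, 0, 0]}, {"travel": [99, 215, 18], "rotation": [0, 0, 0]}, {"travel": [99, 215, 18], "rotation": [0, 0, 0]}, {"travel": [99, 215, 18], "rotation": [0, 0, 0]}]}}

```text
time: 5.6
position: [0.5448, -0.1468, 0.1174]
orientation: [0.313, 0.95, -0.0, 0.0]
ft_force: [0.6, -0.4, -0.7]
opening: 0.0136
```

```bash
python3 - <<'E'
from h import *
a=grab('side','s6.png');b=grab('scene','sc6.png'); cv2.imwrite('pics/s6c.png',np.hstack([cv2.resize(cv2.imread('pics/s6.png')[220:270,265:315],None,fx=8,fy=8,interpolation=0),cv2.resize(cv2.imread('pics/sc6.png')[150:200,265:315],None,fx=8,fy=8,interpolation=0)])); delta([.545,-.1466,.113])
h=np.array([.545,-.1466,.053]);print(proj(a,h),proj(b,h))
p=sensors.get_obs()['position']
for z in (.051,.011): 
  q=p-[0,0,z];print(proj(a,q),proj(b,q))
E
```

```text
t 5.7 pos [ 0.5449 -0.1465  0.1175] q [-0.263  0.107 -0.022  1.442 -0.    -1.197] f [ 0.8 -0.9 -1. ] m [ 0.033  0.022 -0.016] op 0.01344145194782026
tilt 0.022016038096997086 yaw 143.5188618751004
tool mm [-0.1 -0.   4.5]
[291.24527849 250.54885313] [287.72154961 187.44743321]
[291.0379988  247.50720137] [287.32735899 183.64134783]
[290.33173575 237.94528342] [286.25961469 171.85221085]
```

View pics/s6c.png

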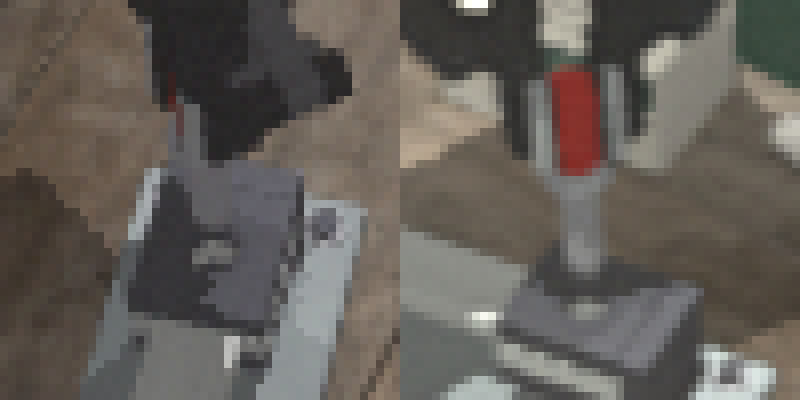

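>>> {"api": "play_rows", "payload": {"plan": [{"travel": [0, 0, 10], "rotation": [0, 0, 0]}, {"travel": [0, 0, 16], "rotation": [0, 0, 0]}, {"travel": [0, 0, 22], "rotation": [0, 0, 0]}, {"travel": [0, 0, 28], "rotation": [0, 0, 0]}]}}

```text
time: 6.1
position: [0.5447, -0.1455, 0.0885]
orientation: [0.312, 0.95, -0.0, -0.0]
ft_force: [0.3, 0.0, -0.6]
opening: 0.0134
```

>>> {"api": "play_rows", "payload": {"plan": [{"travel": [0, 0, 6], "rotation": [0, 0, 0]}, {"travel": [0, 0, 12], "rotation": [0, 0, 0]}, {"travel": [0, 0, 18], "rotation": [0, 0, 0]}, {"travel": [0, 0, 22], "rotation": [0, 0, 0]}, {"travel": [0, 0, 24], "rotation": [0, 0, 0]}, {"travel": [0, 0, 24], "rotation": [0, 0, 0]}]}}

```text
time: 6.7
position: [0.5448, -0.1456, 0.065]
orientation: [0.312, 0.95, -0.0, -0.0]
ft_force: [-0.5, -0.6, -1.1]
opening: 0.0136
```

>>> {"api": "play_rows", "payload": {"plan": [{"travel": [0, 0, 2], "rotation": [0, 0, 0]}, {"travel": [0, 0, 3], "rotation": [0, 0, 0]}, {"travel": [0, 0, 3], "rotation": [0, 0, 0]}]}}

```text
time: 7.0
position: [0.5453, -0.1456, 0.0637]
orientation: [0.312, 0.95, 0.0, 0.001]
ft_force: [-2.5, 0.8, 6.8]
opening: 0.0135
```

>>> {"api": "play_rows", "payload": {"plan": [{"travel": [0, 0, 1], "rotation": [0, 0, 0]}, {"travel": [0, 0, 1], "rotation": [0, 0, 0]}, {"travel": [0, 0, 1], "rotation": [0, 0, 0]}]}}

```text
time: 7.3
position: [0.5453, -0.1457, 0.0636]
orientation: [0.312, 0.95, 0.0, 0.001]
ft_force: [-5.7, 1.6, 14.2]
opening: 0.0132
```

>>> {"api": "play_rows", "payload": {"plan": [{"travel": [0, 0, -2], "rotation": [0, 0, 0]}, {"travel": [0, 0, -2], "rotation": [0, 0, 0]}, {"travel": [0, 0, -2], "rotation": [0, 0, 0]}, {"travel": [0, 0, -2], "rotation": [0, 0, 0]}, {"travel": [0, 0, -2], "rotation": [0, 0, 0]}, {"travel": [0, 0, -30], "rotation": [0, 0, 0]}, {"travel": [0, 0, -70], "rotation": [0, 0, 0]}, {"travel": [0, 0, -100], "rotation": [0, 0, 0]}], "grip": 1}}

```text
time: 8.1
position: [0.545, -0.1456, 0.1631]
orientation: [0.312, 0.95, 0.0, 0.0]
ft_force: [1.1, -0.8, 0.8]
opening: 0.0854
```

>>> {"api": "play_rows", "payload": {"plan": [{"travel": [0, 0, 0], "rotation": [0, 0, 0]}, {"travel": [108, 88, 0], "rotation": [0, 0, -8]}, {"travel": [108, 88, 0], "rotation": [0, 0, -8]}, {"travel": [108, 88, 0], "rotation": [0, 0, -8]}, {"travel": [108, 88, 0], "rotation": [0, 0, -8]}, {"travel": [108, 88, 0], "rotation": [0, 0, -8]}, {"travel": [108, 88, 0], "rotation": [0, 0, -8]}, {"travel": [108, 88, 0], "rotation": [0, 0, -8]}, {"travel": [108, 88, 0], "rotation": [0, 0, -8]}, {"travel": [108, 88, 0], "rotation": [0, 0, -8]}, {"travel": [108, 88, 0], "rotation": [0, 0, -8]}]}}

```text
time: 9.2
position: [0.5101, -0.0107, 0.1608]
orientation: [-0.237, 0.971, 0.0, -0.0]
ft_force: [-0.8, -0.4, 0.6]
opening: 0.0857
```

```bash
python3 - <<'E'
from h import *
a=grab('side','s7.png');b=grab('scene','sc7.png');w=grab('wrist','w7.png'); cv2.imwrite('pics/s7c.png',np.hstack([cv2.resize(cv2.imread('pics/s7.png')[220:290,255:325],None,fx=5.5,fy=5.5),cv2.resize(cv2.imread('pics/sc7.png')[140:210,250:320],None,fx=5.5,fy=5.5)])); delta([.5106,-.0108,.055])
for z in (.076,.081,.082): print(proj(w,np.array([.5106,-.0108,z])))
E
```

```text
t 9.35 pos [ 0.5102 -0.0107  0.1611] q [-0.021 -0.023 -0.072  1.522 -0.    -2.072] f [ 0.3 -0.9 -0.4] m [ 0.035 -0.016 -0.02 ] op 0.08562416185597979
tilt 0.01324605439826191 yaw -152.48336729709183
tool mm [ -0.3  -0.3 106.1]
[321.06305818 194.61215384]
[321.06726212 196.39442981]
[321.0681238  196.75974548]
```

View pics/s7c.png

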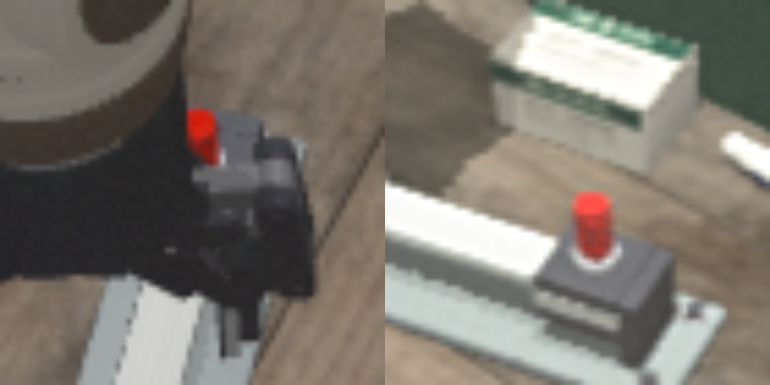

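View pics/w7.png

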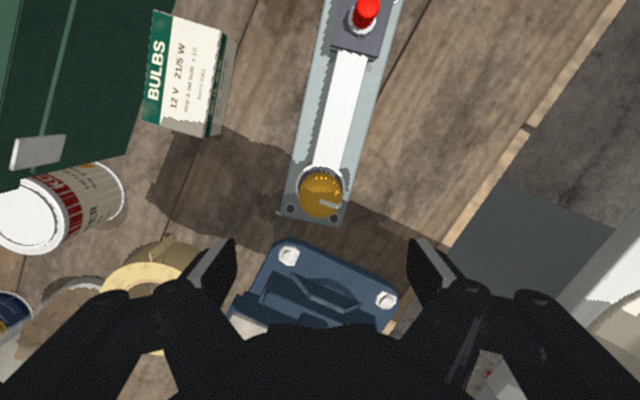

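```bash
python3 - <<'E'
from h import *
i=cv2.imread('pics/w7.png');cv2.imwrite('pics/w7c.png',cv2.resize(i[155:235,280:360],None,fx=7,fy=7,interpolation=2))
E
```

```text
(no output)
```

View pics/w7c.png

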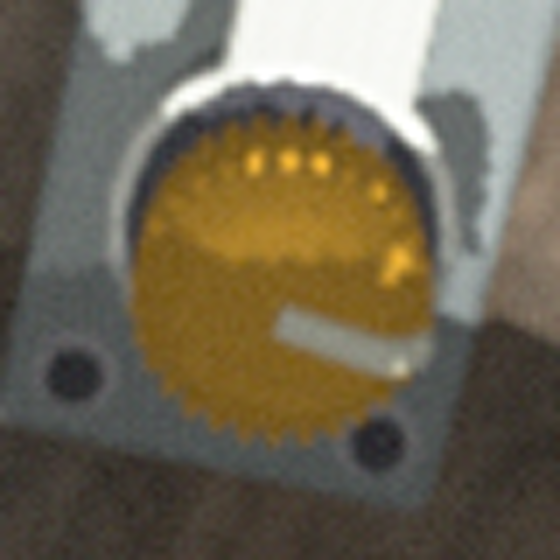

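```bash
python3 - <<'E'
from h import *
w=dict(np.load('pics/w7.png.npz'))
px=lambda x,y:((x+.5)/7-.5+280,(y+.5)/7-.5+155)
for z in(.078,.081):
  c=plane(w,px(281,320),z);e=plane(w,px(430,352),z);print(c,e,np.linalg.norm(e-c),np.degrees(np.arctan2(*(e-c)[1::-1])))
b=dict(np.load('pics/sc7.png.npz'));print('pin top proj',proj(b,np.array([.545,-.1466,.089])),proj(b,np.array([.545,-.1466,.053])))
E
```

```text
[ 0.50961147 -0.00649029  0.078     ] [ 0.49214658 -0.01109352  0.078     ] 0.018061341122150396 -165.23434975337696
[ 0.51004772 -0.00735609  0.081     ] [ 0.49281506 -0.0118981   0.081     ] 0.017821180122212055 -165.234349753377
pin top proj [286.78654573 177.10746278] [287.72154961 187.44743321]
```

>>> {"api": "play_rows", "payload": {"plan": [{"travel": [0, 1, 40], "rotation": [0, 0, 0]}, {"travel": [0, 1, 80], "rotation": [0, 0, 0]}, {"travel": [0, 1, 107], "rotation": [0, 0, 0]}, {"travel": [0, 1, 107], "rotation": [0, 0, 0]}, {"travel": [0, 1, 107], "rotation": [0, 0, 0]}]}}

```text
time: 9.85
position: [0.5098, -0.0098, 0.055]
orientation: [-0.238, 0.971, 0.0, -0.0]
ft_force: [0.9, 0.6, 1.0]
opening: 0.0856
```

>>> {"api": "play_rows", "payload": {"plan": [{"travel": [0, 0, 0], "rotation": [0, 0, 0]}, {"travel": [0, 0, 0], "rotation": [0, 0, 0]}, {"travel": [0, 0, 0], "rotation": [0, 0, 0]}, {"travel": [0, 0, 0], "rotation": [0, 0, 0]}, {"travel": [0, 0, 0], "rotation": [0, 0, 0]}, {"travel": [0, 0, 0], "rotation": [0, 0, 0]}, {"travel": [0, 0, 0], "rotation": [0, 0, 0]}], "grip": -1, "newtons": 40}}

```text
time: 10.55
position: [0.5109, -0.0096, 0.0556]
orientation: [-0.239, 0.971, -0.0, 0.001]
ft_force: [1.5, 1.6, 6.3]
opening: 0.035
```

```bash
python3 - <<'E'
from h import *
delta([.5106,-.0108,.055])
grab('scene','sc8.png');i=cv2.imread('pics/sc8.png');cv2.imwrite('pics/sc8c.png',cv2.resize(i[110:220,190:320],None,fx=6,fy=5.4))
E
```

```text
t 10.55 pos [ 0.5109 -0.0096  0.0556] q [-1.900e-02 -4.000e-03 -2.570e-01  1.314e+00  1.000e-03 -2.072e+00] f [1.5 1.6 6.3] m [ 0.374 -0.31   0.011] op 0.03503018350820246
tilt 0.16570027978919613 yaw -152.39468069867118
tool mm [ 0.8 -1.   0.6]
```

View pics/sc8c.png

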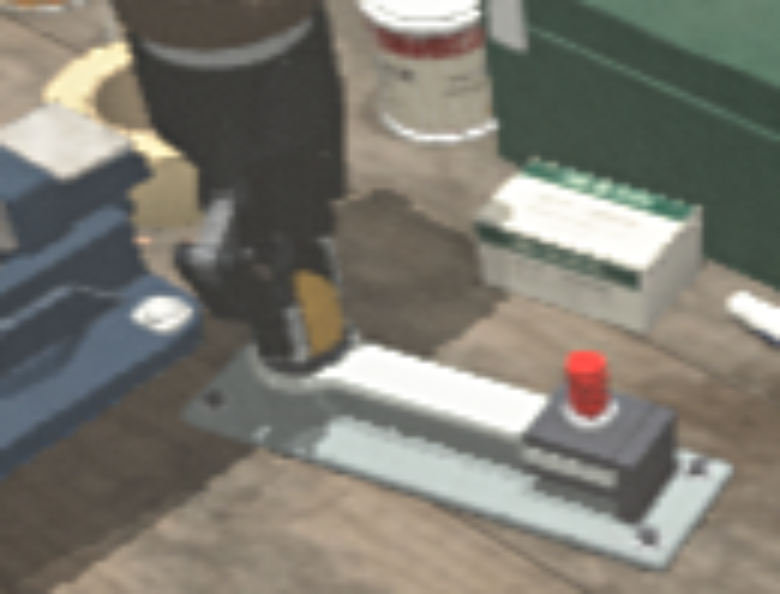

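>>> {"api": "play_rows", "payload": {"plan": [{"travel": [0, 0, 0.3], "rotation": [0, 0, 1]}, {"travel": [0, 0, 0.5], "rotation": [0, 0, 2]}, {"travel": [0, 0, 0.8], "rotation": [0, 0, 3]}, {"travel": [0, 0, 1.1], "rotation": [0, 0, 4]}, {"travel": [0, 0, 1.3], "rotation": [0, 0, 5]}, {"travel": [0, 0, 1.6], "rotation": [0, 0, 6]}, {"travel": [0, 0, 1.9], "rotation": [0, 0, 7]}, {"travel": [0, 0, 2.1], "rotation": [0, 0, 8]}, {"travel": [0, 0, 2.4], "rotation": [0, 0, 9]}, {"travel": [0, 0, 2.7], "rotation": [0, 0, 10]}, {"travel": [0, 0, 2.9], "rotation": [0, 0, 11]}]}}

```text
time: 11.7
position: [0.51, -0.0093, 0.0526]
orientation: [0.505, 0.863, 0.001, 0.0]
ft_force: [-2.3, 3.7, 9.0]
opening: 0.035
```

```bash
python3 - <<'E'
from h import *
delta([.5106,-.0108,.055])
grab('side','s9.png');i=cv2.imread('pics/s9.png');cv2.imwrite('pics/s9c.png',cv2.resize(i[240:350,220:340],None,fx=5,fy=5))
E
```

```text
t 11.7 pos [ 0.51   -0.0093  0.0526] q [-1.90e-02 -2.00e-03 -2.62e-01  1.31e+00  1.00e-03 -5.30e-01] f [-2.3  3.7  9. ] m [0.785 0.551 0.067] op 0.03503559053573285
tilt 0.09023256973992431 yaw 119.29313003115156
tool mm [-1.6 -0.3 -2.4]
```

View pics/s9c.png

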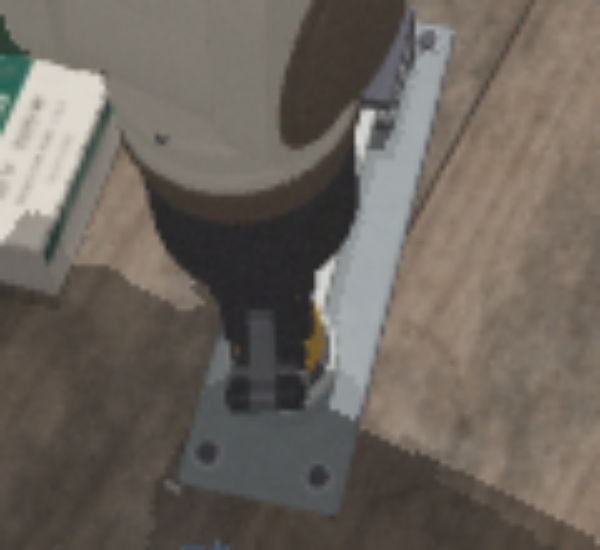

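>>> {"api": "play_rows", "payload": {"plan": [{"travel": [0, 0, 0.3], "rotation": [0, 0, 1]}, {"travel": [0, 0, 0.5], "rotation": [0, 0, 2]}, {"travel": [0, 0, 0.8], "rotation": [0, 0, 3]}, {"travel": [0, 0, 1.1], "rotation": [0, 0, 4]}]}}

```text
time: 12.15
position: [0.51, -0.0089, 0.0515]
orientation: [0.724, 0.69, 0.001, -0.0]
ft_force: [-2.8, 5.2, 9.1]
opening: 0.0346
```

```bash
python3 -c "
from h import *
delta([.5106,-.0108,.055])"
```

```text
t 12.15 pos [ 0.51   -0.0089  0.0515] q [-0.019 -0.002 -0.264  1.308  0.002  0.028] f [-2.8  5.2  9.1] m [1.19  0.594 0.049] op 0.03462415366501075
tilt 0.12199527164248816 yaw 87.30583824398794
tool mm [-1.8  0.7 -3.5]
```

>>> {"api": "play_rows", "payload": {"plan": [{"travel": [0, 0, 0.2], "rotation": [0, 0, 0.5]}, {"travel": [0, 0, 0.3], "rotation": [0, 0, 1]}]}}

```text
time: 12.35
position: [0.51, -0.0089, 0.0513]
orientation: [0.769, 0.639, 0.001, -0.0]
ft_force: [-2.4, 6.9, 8.6]
opening: 0.0349
```

```bash
python3 -c "
from h import *
delta([.5106,-.0108,.055])"
```

```text
t 12.35 pos [ 0.51   -0.0089  0.0513] q [-0.018 -0.002 -0.264  1.308  0.002  0.165] f [-2.4  6.9  8.6] m [1.27  0.596 0.011] op 0.03489782366397662
tilt 0.12994665894355026 yaw 79.46480067400283
tool mm [-1.8  0.9 -3.7]
```

>>> {"api": "play_rows", "payload": {"plan": [{"travel": [0, 0, 0.2], "rotation": [0, 0, 0.5]}, {"travel": [0, 0, 0.3], "rotation": [0, 0, 1]}]}}

```text
time: 12.55
position: [0.5101, -0.0088, 0.051]
orientation: [0.812, 0.584, 0.001, -0.0]
ft_force: [-2.4, 6.7, 8.5]
opening: 0.0347
```

```bash
python3 -c "
from h import *
delta([.5106,-.0108,.055])"
```

```text
t 12.55 pos [ 0.5101 -0.0088  0.051 ] q [-0.018 -0.002 -0.264  1.307  0.002  0.305] f [-2.4  6.7  8.5] m [1.4   0.596 0.036] op 0.03467593379002792
tilt 0.1416359021264666 yaw 71.47693828433087
tool mm [-1.7  1.1 -4. ]
```

>>> {"api": "play_rows", "payload": {"plan": [{"travel": [0, 0, 0.2], "rotation": [0, 0, 0.5]}, {"travel": [0, 0, 0.3], "rotation": [0, 0, 1]}]}}

```text
time: 12.75
position: [0.5101, -0.0087, 0.0507]
orientation: [0.85, 0.526, 0.001, -0.001]
ft_force: [-2.5, 6.7, 9.2]
opening: 0.0345
```

```bash
python3 -c "
from h import *
delta([.5106,-.0108,.055])"
```

```text
t 12.75 pos [ 0.5101 -0.0087  0.0507] q [-0.018 -0.002 -0.265  1.306  0.002  0.444] f [-2.5  6.7  9.2] m [1.4   0.51  0.052] op 0.03450818719112231
tilt 0.14896134801835312 yaw 63.482843729217365
tool mm [-1.6  1.4 -4.3]
```

>>> {"api": "play_rows", "payload": {"plan": [{"travel": [0, 0, 0.2], "rotation": [0, 0, 0.5]}, {"travel": [0, 0, 0.3], "rotation": [0, 0, 1]}]}}

```text
time: 12.95
position: [0.5101, -0.0087, 0.0504]
orientation: [0.885, 0.466, 0.001, -0.001]
ft_force: [-2.6, 6.7, 9.2]
opening: 0.0348
```

```bash
python3 -c "
from h import *
delta([.5106,-.0108,.055])"
```

```text
t 12.95 pos [ 0.5101 -0.0087  0.0504] q [-0.018 -0.002 -0.265  1.306  0.002  0.584] f [-2.6  6.7  9.2] m [1.478 0.534 0.019] op 0.034760107751987464
tilt 0.15766986053502777 yaw 55.48604859966727
tool mm [-1.5  1.6 -4.6]
```

>>> {"api": "play_rows", "payload": {"plan": [{"travel": [0, 0, 0.2], "rotation": [0, 0, 0.5]}, {"travel": [0, 0, 0.3], "rotation": [0, 0, 1]}]}}

```text
time: 13.15
position: [0.5102, -0.0086, 0.0502]
orientation: [0.915, 0.403, 0.001, -0.001]
ft_force: [-2.8, 8.1, 10.5]
opening: 0.0347
```

```bash
python3 -c "
from h import *
delta([.5106,-.0108,.055])"
```

```text
t 13.15 pos [ 0.5102 -0.0086  0.0502] q [-1.800e-02 -1.000e-03 -2.660e-01  1.305e+00  3.000e-03  7.240e-01] f [-2.8  8.1 10.5] m [ 1.561  0.506 -0.002] op 0.03468403624988141
tilt 0.16893492879314842 yaw 47.486894329578774
tool mm [-1.3  1.8 -4.8]
```

```bash
python3 - <<'E'
from h import *
i=[grab(n,n[:2]+'10.png') for n in('scene','side','wrist')]
a=cv2.imread('pics/sc10.png')[130:200,215:285];b=cv2.imread('pics/si10.png')[270:340,240:310];c=cv2.imread('pics/wr10.png')
cv2.imwrite('pics/10.png',np.hstack([cv2.resize(a,(400,400)),cv2.resize(b,(400,400))]))
E
```

```text
(no output)
```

View pics/10.png

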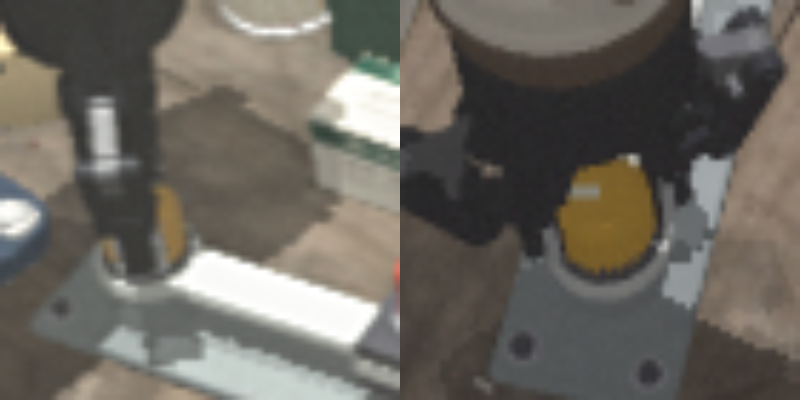

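View pics/wr10.png

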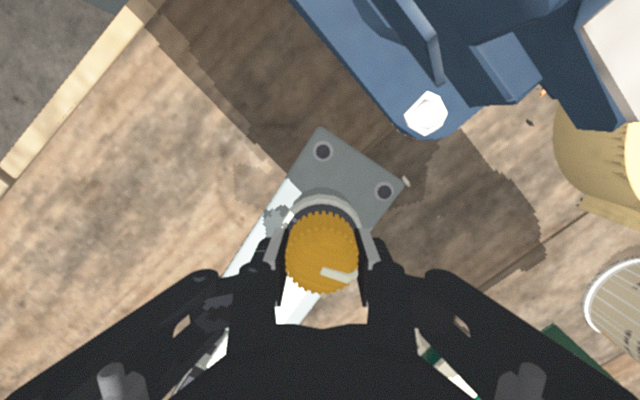

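>>> {"api": "play_rows", "payload": {"plan": [{"travel": [0, 0, 0.1], "rotation": [0, 0, 0.5]}, {"travel": [0, 0, 0.1], "rotation": [0, 0, 0.5]}]}}

```text
time: 13.5
position: [0.5102, -0.0086, 0.0501]
orientation: [0.929, 0.371, 0.001, -0.001]
ft_force: [-2.0, 7.8, 9.8]
opening: 0.0346
```

```bash
python3 -c "
from h import *
delta([.5106,-.0108,.055])"
```

```text
t 13.5 pos [ 0.5102 -0.0086  0.0501] q [-1.800e-02 -1.000e-03 -2.660e-01  1.305e+00  3.000e-03  7.930e-01] f [-2.   7.8  9.8] m [ 1.591  0.378 -0.003] op 0.034628744846282075
tilt 0.1733477283939577 yaw 43.52029129391432
tool mm [-1.3  1.9 -4.9]
```

>>> {"api": "play_rows", "payload": {"plan": [{"travel": [0, 0, 0.1], "rotation": [0, 0, 0.5]}, {"travel": [0, 0, 0.1], "rotation": [0, 0, 0.5]}]}}

```text
time: 13.7
position: [0.5103, -0.0085, 0.0499]
orientation: [0.941, 0.338, 0.001, -0.001]
ft_force: [-1.6, 7.7, 9.5]
opening: 0.0347
```

```bash
python3 -c "
from h import *
delta([.5106,-.0108,.055])"
```

```text
t 13.7 pos [ 0.5103 -0.0085  0.0499] q [-1.800e-02 -1.000e-03 -2.660e-01  1.304e+00  3.000e-03  8.630e-01] f [-1.6  7.7  9.5] m [ 1.603  0.395 -0.011] op 0.03467806193485522
tilt 0.17890677900210927 yaw 39.51908169842953
tool mm [-1.2  2.  -5.1]
```

>>> {"api": "play_rows", "payload": {"plan": [{"travel": [0, 0, 0.1], "rotation": [0, 0, 0.5]}, {"travel": [0, 0, 0.1], "rotation": [0, 0, 0.5]}]}}

```text
time: 13.9
position: [0.5103, -0.0085, 0.0498]
orientation: [0.952, 0.305, 0.001, -0.001]
ft_force: [-1.9, 7.9, 8.9]
opening: 0.0351
```

```bash
python3 -c "
from h import *
delta([.5106,-.0108,.055])"
```

```text
t 13.9 pos [ 0.5103 -0.0085  0.0498] q [-1.800e-02 -1.000e-03 -2.660e-01  1.304e+00  3.000e-03  9.330e-01] f [-1.9  7.9  8.9] m [ 1.601  0.313 -0.048] op 0.035128374508627075
tilt 0.1835873777050711 yaw 35.52190294508991
tool mm [-1.1  2.  -5.2]
```

>>> {"api": "play_rows", "payload": {"plan": [{"travel": [0, 0, 0.1], "rotation": [0, 0, 0.5]}, {"travel": [0, 0, 0.1], "rotation": [0, 0, 0.5]}]}}

```text
time: 14.1
position: [0.5105, -0.0088, 0.0497]
orientation: [0.962, 0.272, 0.001, -0.001]
ft_force: [-0.1, 5.6, 8.3]
opening: 0.0348
```

```bash
python3 -c "
from h import *
delta([.5106,-.0108,.055])"
```

```text
t 14.1 pos [ 0.5105 -0.0088  0.0497] q [-1.800e-02 -1.000e-03 -2.660e-01  1.304e+00  2.000e-03  1.001e+00] f [-0.1  5.6  8.3] m [1.111 0.115 0.743] op 0.03480582305252913
tilt 0.1616791278994522 yaw 31.581092477473565
tool mm [-1.   1.8 -5.3]
```

```bash
python3 - <<'E'
from h import *
grab('wrist','wr11.png')
for f in ('wr10','wr11'):
    i=cv2.imread(f'pics/{f}.png')[215:305,275:365]
    j=i.astype(int);m=(j.min(2)>115)
    m[:45]=0;m[68:]=0;m[:,:35]=0;m[:,82:]=0
    ys,xs=np.where(m);p=np.c_[xs,ys].astype(float);c=p.mean(0);u,s,v=np.linalg.svd(p-c);print(f,len(p),c+[275,215],np.degrees(np.arctan2(v[0,1],v[0,0]))%180)
A=[cv2.resize(cv2.imread(f'pics/{f}.png')[215:305,275:365],(400,400),interpolation=2) for f in('wr10','wr11')]
cv2.imwrite('pics/11.png',np.hstack(A))
E
```

```text
wr10 368 [339.30706522 274.99728261] 11.104405770131173
wr11 384 [339.79947917 273.90364583] 10.693894178556706
```

View pics/11.png

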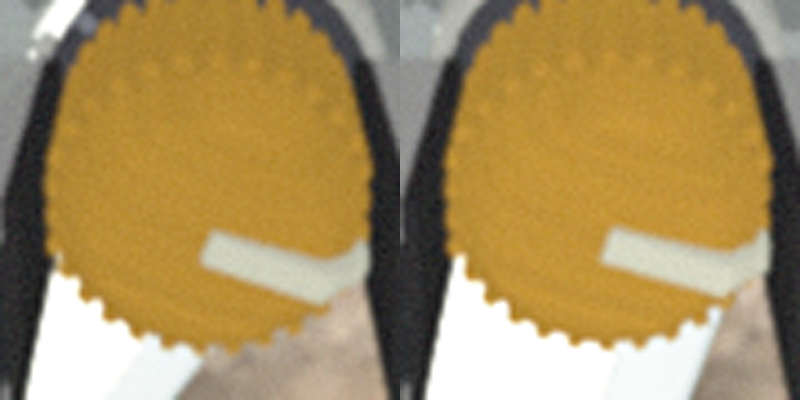

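>>> {"api": "play_rows", "payload": {"plan": [{"travel": [0, 0, 0], "rotation": [0, 0, 0.5]}, {"travel": [0, 0, 0], "rotation": [0, 0, 0.5]}]}}

```text
time: 14.35
position: [0.511, -0.0098, 0.0497]
orientation: [0.971, 0.238, 0.001, 0.001]
ft_force: [3.0, -0.6, 6.5]
opening: 0.0351
```

```bash
python3 - <<'E'
from h import *
delta([.5106,-.0108,.055]);grab('wrist','wr12.png')
i=cv2.imread('pics/wr12.png')[215:305,275:365]
cv2.imwrite('pics/12.png',cv2.resize(i,(400,400),interpolation=2))
def mark(f):
    i=cv2.cvtColor(cv2.imread(f),cv2.COLOR_BGR2HSV)[215:305,275:365].astype(int)
    m=((i[...,1]<70)&(i[...,2]>130)).astype(np.uint8);m[:48]=0
    n,l,s,c=cv2.connectedComponentsWithStats(m)
    k=l[56,55];r=cv2.minAreaRect(np.argwhere(l==k)[:,::-1].astype(np.float32));return k,s[k],r
for f in ('wr10','wr11','wr12'):print(f,mark(f'pics/{f}.png'))
E
```

```text
t 14.35 pos [ 0.511  -0.0098  0.0497] q [-1.900e-02 -1.000e-03 -2.660e-01  1.303e+00 -0.000e+00  1.071e+00] f [ 3.  -0.6  6.5] m [-0.232 -0.415  0.749] op 0.035093933240332734
tilt 0.1849427005312711 yaw 27.54314714135837
tool mm [-0.8  0.7 -5.3]
wr10 (np.int32(1), array([   6,   52,   81,   38, 1656], dtype=int32), ((46.0, 70.5), (37.0, 80.0), 90.0))
wr11 (np.int32(1), array([   6,   52,   81,   38, 1762], dtype=int32), ((46.0, 70.5), (37.0, 80.0), 90.0))
wr12 (np.int32(1), array([   6,   48,   81,   42, 1897], dtype=int32), ((46.0, 68.5), (41.0, 80.0), 90.0))
```

View pics/12.png

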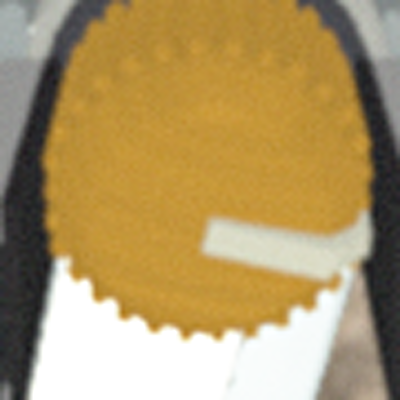

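>>> {"api": "play_rows", "payload": {"plan": [{"travel": [0, 0, -0.2], "rotation": [0, 0, -0.8]}, {"travel": [0, 0, -0.5], "rotation": [0, 0, -1.8]}, {"travel": [0, 0, -0.7], "rotation": [0, 0, -2.8]}, {"travel": [0, 0, -1.0], "rotation": [0, 0, -3.8]}, {"travel": [0, 0, -1.3], "rotation": [0, 0, -4.8]}, {"travel": [0, 0, -1.5], "rotation": [0, 0, -5.8]}, {"travel": [0, 0, -1.8], "rotation": [0, 0, -6.8]}, {"travel": [0, 0, -2.1], "rotation": [0, 0, -7.8]}, {"travel": [0, 0, -2.3], "rotation": [0, 0, -8.8]}, {"travel": [0, 0, -2.6], "rotation": [0, 0, -9.8]}, {"travel": [0, 0, -2.9], "rotation": [0, 0, -10.8]}, {"travel": [0, 0, -3.0], "rotation": [0, 0, -11.3]}, {"travel": [0, 0, -3.0], "rotation": [0, 0, -11.3]}, {"travel": [0, 0, -3.0], "rotation": [0, 0, -11.3]}]}}

```text
time: 15.8
position: [0.5115, -0.0086, 0.0528]
orientation: [0.515, 0.857, 0.002, 0.001]
ft_force: [5.6, 7.3, 4.8]
opening: 0.035
```

```bash
python3 - <<'E'
from h import *
delta([.5106,-.0108,.055]);grab('wrist','wr13.png')
A=[cv2.resize(cv2.imread(f'pics/{f}.png')[215:305,275:365],(400,400),interpolation=2) for f in('wr12','wr13')]
cv2.imwrite('pics/13.png',np.hstack(A))
grab('scene','sc13.png');grab('side','si13.png')
cv2.imwrite('pics/13b.png',np.hstack([cv2.resize(cv2.imread('pics/sc13.png')[120:220,210:330],(480,400)),cv2.resize(cv2.imread('pics/si13.png')[230:330,240:320],(320,400))]))
E
```

```text
t 15.8 pos [ 0.5115 -0.0086  0.0528] q [-0.018 -0.002 -0.261  1.308  0.003 -0.508] f [5.6 7.3 4.8] m [ 1.539 -1.057  0.078] op 0.035003704350684055
tilt 0.27610419824395915 yaw 118.06349029781624
tool mm [-1.6 -1.8 -2.2]
```

View pics/13.png

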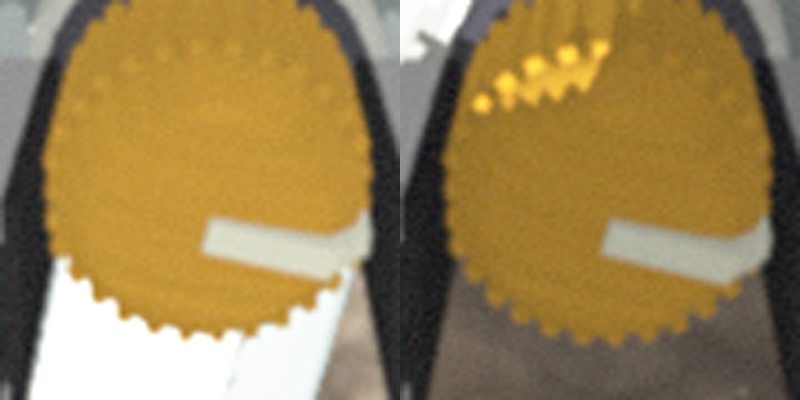

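View pics/13b.png

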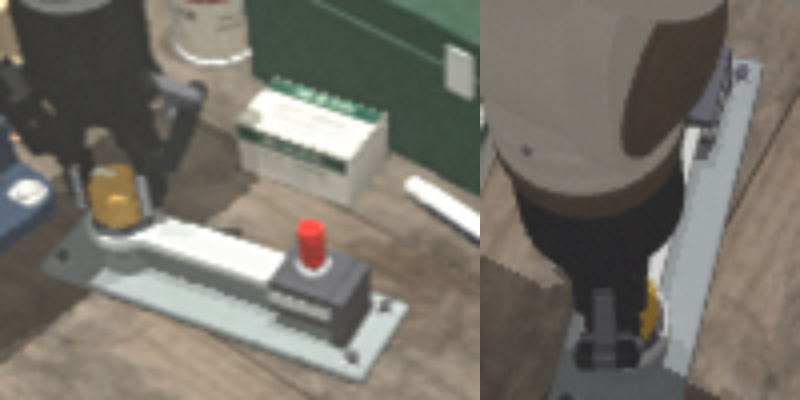

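```bash
python3 -c "
from h import *
r.job_done()
delta([.5106,-.0108,.055])"
```

```text
the job is handed in; nothing more can be done
the job is handed in; nothing more can be done
```

I joined the link to the stand as asked and handed the job in at about 16 s, with the gripper still holding the nut. The hand-in gave no verdict.

- **Pin:** I took it from the block and pushed it down through the fork. It met the fork at the expected height, and I pressed it there with about 14 N. The later pictures show its flange flat on the fork.
- **Nut, tightening:** I turned it clockwise about 176° in one grasp, until the turning moment jumped to about 0.74 N m. A further 4° gave no more moment and the paint mark slipped in the jaws, so the nut was on its hard stop.
- **Nut, backing off:** I turned the gripper back 90.5°. The paint mark shows the nut followed to within about 1–2°.
- **Other things:** No bystander looked moved in the pictures I took, though I did not measure their poses again.

Three readings were slightly off:
- The wrist camera put the nut about 3 mm from where the other two cameras did. I used a point in between.
- The jaws read about 13.5 mm on the 16 mm pin grip and 35 mm on the 36 mm nut.
- About 7 N of side force in x and y remained on the wrist at the end.

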